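# Shut the tuck-under lid of a tool box and wedge it tight

### The arm

A 6-joint arm with a two-finger parallel gripper is mounted at the origin on the work surface; the furniture and walls round the work are solid. World frame = base frame: x ahead of the robot, y to its left, z up, the work surface at z = 0. Lengths are in mm, angles in rad, forces in N, time in s.
With the tool pointing down it reaches from about 400 to 925 mm from the base axis. Payload 12.5 kg.
Tool frame: the origin (TCP) lies midway between the tips of the shut fingers; the grasp point (between the pads) lies 19 mm behind it; z points along the fingers, y is the line along which they close (so a half turn about z gives the same grasp; the last joint's range is limited). The gripper opens to 95 mm and grips with 3 to 60 N. Pads are 20 mm wide; open, the fingers measure 119 mm over their backs; the gripper's body (75 mm by 180 mm) begins 59 mm behind the grasp point.
Start: joints at [-1.443, 0.491, 1.559, -0, 1.092, -0.106], TCP at [144.819, -608.008, 214.661] pointing down, gripper open.
Joint ranges: [-3.1, 3.1], [-0.84, 2.19], [0.05, 2.79], [-1.13, 4.28], [0.06, 2.93], [-2.69, 2.69]. Speed limits (rad/s): [2.22, 2.22, 2.79, 3.14, 3.14, 3.14].

### API

Orientations are given as [roll, pitch, yaw] about the fixed x, y, z axes, in that order (R = Rz(yaw) Ry(pitch) Rx(roll)).
In Python, from cell import state, read_camera, camera_info, env gives the robot as it stands.
- The arm moves only by the tool move_arm, never from a script. Its argument "commands" is a list of rows, each a list of 3 entries, a list of its own where there are three numbers: the shift along the world's x, y, z in cm, then the turn, a rotation vector about the world's x, y, z in degrees, then the opening, from 0 (shut) to 1 (fully open). A call has 1 to 10 rows; each row shifts and turns the commanded pose from where the row before left it; what a row does not reach is not made up. A row lasts 1/10 s, in which the tool goes at most 50 mm and 8.59 degrees, less where a joint would pass 70% of its speed; a pose out of reach is approached as far as the arm can. A call with a gripper value outside its range is refused whole. The fingers move at their own pace and stop on an object; the grip force is fixed at half the most. Time passes only in rows, so rows that do not move let the fingers close. It gives the time, the measured TCP pose, the force, the opening and the grip force at its end, in the units of the state.
- state(): the state, without advancing time (a new reading comes with each control period).
- read_camera(name): name is "scene" or "side" or "wrist"; returns the picture (400x640x3 uint8, blue, green, red); there is no depth.
- camera_info(name): a dict with "K" (3x3 intrinsics, pixels), "cam_to_world" (4x4, takes a point from camera to world coordinates). Camera axes: x right, y down, z forward; pixel columns grow to the right and rows downward; lengths in mm; the calibration is good to about 2 mm. A picture is of the moment at which its call begins: read the wrist's pose just before it. camera_info takes no time and is no camera call; for the wrist camera it gives the pose at the moment of the call.
- env.job_done(): hands the job in; it is judged then, once.
The state is a dict: "t": time; "joints": joint angles; "qvel": joint speeds; "tau": joint torques, N m; "eef_pos": TCP position; "tcp_rot": TCP orientation; "ft_force": force on the tool from outside, world axes, zero at the start; "moment": the same for the moment, N m; "opening": opening from 0.0 (shut) to 1.0 (fully open); "grip_force": force on a finger pad.
Only numpy, scipy, OpenCV 4.12 (cv2) and the standard library are available. Lean on these libraries where they do the work, as an engineer would, in place of code of your own. Each camera call takes 0.05 s, during which the arm holds its last target. There are 200 camera calls.

### The job

Close the wooden tool box with its lid. The lid is longer than the opening: tilt it, tuck its long plain end under the wide end board until it stops, let the other end down through the opening on to the ledges, then draw the lid back until its crossbar meets the narrow end board, so that both ends are held under the boards. Then push the wooden wedge, thin end down, into the gap that is left between the wide board and the lid's other crossbar until it is tight, and let go. Work by feel and do not force the lid or the wedge; leave the other things on the bench alone.

Things in the scene. Friction and masses are not known exactly. Their poses are not given: they have to be found in the camera images.
- toolbox: Open plywood tool box, fixed to the bench, 266 (x) x 149 (y) x 84 mm high, with an 18 mm thick carrying cleat on each end. Origin: centre of its underside, x along its length, z up. Inside the walls it is 242 (x) x 125 (y) mm; side walls 70 mm high. A flat board 14 mm thick (underside 70, top 84 mm up) lies across each end: the wide one at -x (to the right, seen from the robot), the narrow one at +x.
- wide_edge (a point): On the box: middle of the top inner edge of the WIDE end board, at x = -79 mm, 84 mm up. The board overhangs the inside of the end wall (at x = -121 mm) by 42 mm. Axes as the box.
- narrow_edge (a point): On the box at x = +103 mm, 84 mm up: the middle of the setting range of the NARROW end board's inner edge. That board is clamped by two screws in slots; its true edge lies up to 2 mm either side of this point, differently each time, to be found by feel. It overhangs the end wall by about 18 mm; the opening is about 182 mm long, 125 mm wide.
- ledge_level (a point): On the box: centre of the box at the height of the ledges' tops, 52 mm up. A felt-covered ledge 12 mm wide runs along the inside of each side wall, from end to end; between ledge and end boards are 18 mm. A chisel and a hex key lie fixed on the floor below.
- lid: Loose lid, 0.15 to 0.31 kg: plywood plate 220 (x) x 120 (y) x 9 mm, lying top up. Origin: centre of its underside, x along its length. On top two crossbars along y, 20 mm thick, 108 mm long, 24 mm high, at x = -61 to -41 mm and +76 to +96 mm. Home: the +x crossbar touches the narrow board; the origin is then at x = 5 to 9, y = 0, z = 52 mm of the box.
- lid_grip (a point): Grip point of the lid, on the 22 mm wide (y) grip rail that runs along x between the crossbars: at x = 10 mm, y = 0 of the lid, 33 mm above the underside and 12 mm below the rail's top. Axes as the lid.
- lid_tuck_end (a point): Middle of the lower edge of the lid's long plain end (x = -110 mm of the lid), 49 mm beyond its crossbar: the end that goes under the wide board. When it stops against the end wall there, the lid, laid level, has its origin at x = -11 mm of the box and its other end clears the narrow board by 2 to 6 mm.
- lid_short_end (a point): Middle of the lower edge of the lid's other end (x = +110 mm of the lid), 14 mm beyond its crossbar: the end that goes under the narrow board.
- wedge: Loose wooden wedge, 50 g, standing on its thin end: 50 mm wide (y), 50 high, 21 thick (x) below, 37.7 above. Origin: centre of its underside; +x face upright, 10.5 mm off, -x face sloped. The gap for it beside the home lid (box x = -79 to about -54 mm) is 23 to 27 mm wide, 23 deep, and it binds 3 to 17 mm above the lid's plate as the narrow board is set. Tight: pushed down with 10 to 18 N, free to settle sideways.
- tape_measure: Yellow tape measure, 34 x 83 x 64 mm, on the bench; to be left alone. Origin: centre of its underside.
- masking_tape: Roll of yellow masking tape, 86 mm across, 25 mm high, lying flat; to be left alone. Origin: centre of its underside.
- offcut: Softwood offcut, 45 x 75 x 24 mm, lying flat; to be left alone. Origin: centre of its underside.

How it is judged:
By the outcome, as a careful person would: the job done as asked, in the order asked, and still so for the second after the job is handed in, with the robot touching nothing.
It also fails if it takes over 70 s, if anything falls off the work surface, if the arm or the gripper's body presses on something with over 40 N, if the wrist force passes 120 N, or if a joint passes its speed limit or range.

## Working session

There is one attempt and no reset: what is moved stays moved. The work goes in short steps, Python scripts to look and compute and a tool call to move; the robot and the scene stay as the last step left them, time stands still between calls to the robot, and variables do not carry over. Pictures are saved under pics/ and viewed, at most 10 in all, crops included, and the job is handed in when it is done.

Besides the shell and the picture viewer there is one more tool, called after "Call:" as name([rows], argument=value, ...), one row to a line, values as JSON. move_arm: Moves the arm, as the interface text tells. Its arguments: {"type":"object","properties":{"commands":{"type":"array"}},"required":["commands"]}

```bash
ls; mkdir -p pics; python3 - <<'E'
from cell import *
import cv2
s=state();print({k:s[k] for k in('t','eef_pos','tcp_rot','ft_force','opening')})
for n in('scene','side'):
    cv2.imwrite(f'pics/{n}0.png',read_camera(n));i=camera_info(n);print(n,i['K'],i['cam_to_world'])
E
```

```text
pics
{'t': 0.0, 'eef_pos': array([ 144.76304206, -607.73252958,  214.07108312]), 'tcp_rot': array([-3.14047419e+00, -9.46988331e-05,  2.33784764e-01]), 'ft_force': array([ 0.16466172, -0.28519119,  0.01230218]), 'opening': 1.0026782599530035}
scene [[442.7368888    0.         316.12372367]
 [  0.         442.7368888  201.02354784]
 [  0.           0.           1.        ]] [[-4.54833806e-01 -4.02059962e-01  7.94653381e-01 -5.87528615e+02]
 [-8.90555977e-01  2.11368071e-01 -4.02782312e-01  6.28414259e+02]
 [-6.02171158e-03 -8.90882330e-01 -4.54194247e-01  6.61211741e+02]
 [ 0.00000000e+00  0.00000000e+00  0.00000000e+00  1.00000000e+00]]
side [[518.46101757   0.         318.83920488]
 [  0.         518.46101757 199.6647757 ]
 [  0.           0.           1.        ]] [[-9.02558251e-01 -2.50942458e-01  3.49880674e-01 -4.84688247e+01]
 [-4.30285931e-01  5.55079377e-01 -7.11857362e-01  1.06398953e+03]
 [-1.55763107e-02 -7.93041467e-01 -6.08968480e-01  8.95232305e+02]
 [ 0.00000000e+00  0.00000000e+00  0.00000000e+00  1.00000000e+00]]
```

View pics/scene0.png

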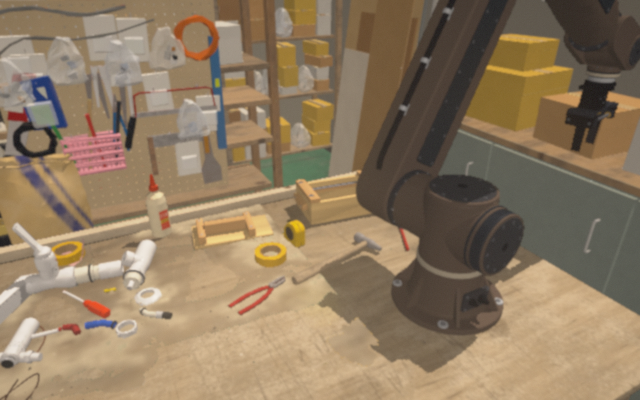

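View pics/side0.png

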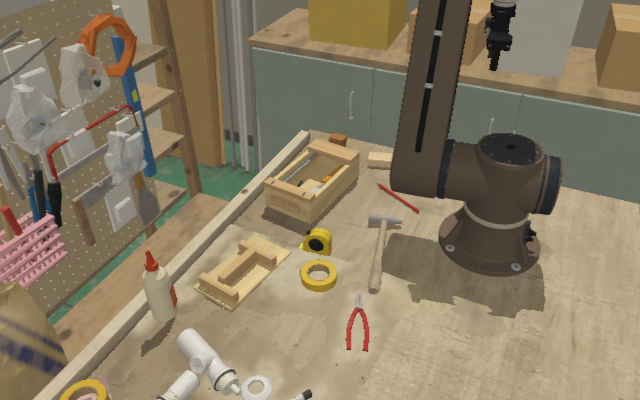

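```bash
cat > h.py <<'E'
import numpy as np,cv2
from cell import *
def ray(n,uv,z,info=None):
    i=info or camera_info(n);T=np.array(i['cam_to_world']);d=T[:3,:3]@np.linalg.solve(np.array(i['K']),[uv[0],uv[1],1.])
    return T[:3,3]+d*(z-T[2,3])/d[2]
def proj(n,P,info=None):
    i=info or camera_info(n);T=np.array(i['cam_to_world']);c=(np.atleast_2d(P)-T[:3,3])@T[:3,:3];p=c@np.array(i['K']).T;return p[:,:2]/p[:,2:]
E
python3 - <<'E'
from h import *
im=cv2.imread('pics/side0.png')[125:315,190:430]
cv2.imwrite('pics/c1.png',cv2.resize(im,None,fx=3.1,fy=3.1,interpolation=cv2.INTER_CUBIC))
E
```

```text
(no output)
```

View pics/c1.png

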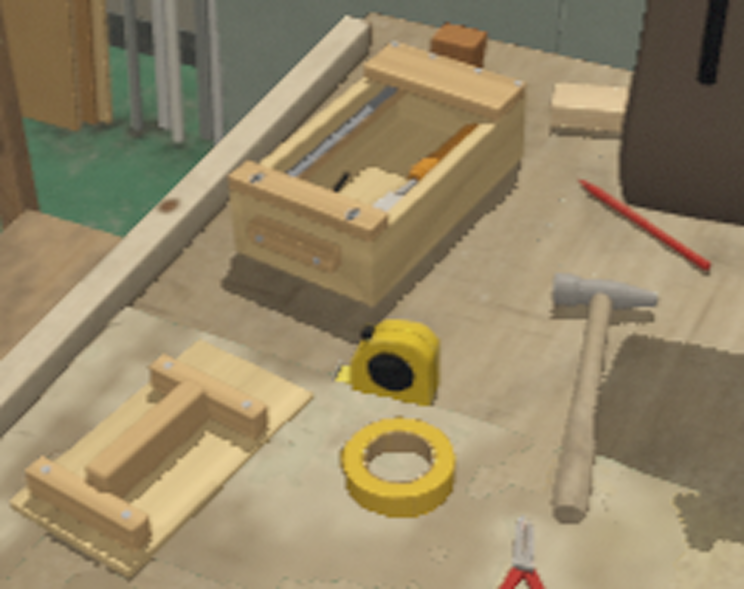

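```bash
python3 - <<'E'
from h import *
from scipy.optimize import least_squares
info=camera_info('side')
def f(M,I,z0=0):
    M=np.array(M,float);I=np.array(I,float)/3.1+[190,125]
    def r(p,full=False):
        c,s=np.cos(p[2]),np.sin(p[2]);P=np.c_[p[0]*100+c*M[:,0]-s*M[:,1],p[1]*100+s*M[:,0]+c*M[:,1],M[:,2]]
        return (proj('side',P,info)-I).ravel()
    o=least_squares(r,[4,2,1.57],loss='soft_l1');print((o.x*[100,100,1]).round(3));print(r(o.x).round(1))
f([(-133,-74.5,84),(-133,74.5,84),(-79,-74.5,84),(-79,74.5,84),(133,-74.5,84),(133,74.5,84),(133,74.5,0),(133,-74.5,0)],
 [(397,43),(525,82),(366,66),(512,108),(230,178),(376,230),(375,305),(237,258)])
f([(-110,-60,9),(-110,60,9),(110,-60,9),(110,60,9),(-61,-54,33),(-61,54,33),(76,-54,33),(76,54,33)],
 [(205,340),(312,395),(15,500),(130,570),(160,358),(268,405),(40,458),(148,512)])
for p in[(452,25),(488,38),(432,42),(485,63)]: print(ray('side',np.array(p)/3.1+[190,125],50).round())
for p in[(551,106),(551,85)]: print(ray('side',np.array(p)/3.1+[190,125],24).round())
E
```

```text
[494.982 -17.934   1.452]
[-0.6 -0.6  1.3  0.4 -0.4  0.1 -3.7  0.7  0.4 -0.5 -0.4  0.2  0.7  0.9
  0.5 -1.8]
[507.591 348.454   1.412]
[-1.8 -0.2  0.7 -0.3 -2.2  0.6 -0.6  0.5  0.9 -1.6  0.1 -0.   0.5 -0.9
  0.6  1. ]
[ 539. -264.   50.]
[ 494. -255.   50.]
[ 543. -224.   50.]
[ 478. -209.   50.]
[ 403. -200.   24.]
[ 417. -236.   24.]
```

```bash
python3 - <<'E'
from h import *
s=state();i=camera_info('wrist');T=np.array(i['cam_to_world'])
from scipy.spatial.transform import Rotation as R
Rt=R.from_euler('xyz',s['tcp_rot']).as_matrix()
print(i['K'][0],(Rt.T@(T[:3,3]-s['eef_pos'])).round(1));print((Rt.T@T[:3,:3]).round(3))
E
```

```text
[316.61301096   0.         315.56106831] [  79.3    0.  -169.4]
[[-0.    -0.96  -0.281]
 [ 1.    -0.    -0.001]
 [ 0.001 -0.281  0.96 ]]
```

Call:
move_arm([
  [[3.5, 4, 2], [0, 0, 6], 1],
  [[3.5, 4, 2], [0, 0, 6], 1],
  [[3.5, 4, 2], [0, 0, 6], 1],
  [[3.5, 4, 2], [0, 0, 6], 1],
  [[3.5, 4, 2], [0, 0, 6], 1],
  [[3.5, 4, 2], [0, 0, 6], 1],
  [[3.5, 4, 2], [0, 0, 6], 1],
  [[3.5, 4, 0], [0, 0, 6], 1],
  [[3.5, 4, 0], [0, 0, 6], 1],
  [[2, 4, 0], [0, 0, 6], 1],
])

```text
t: 1.1
eef_pos: [447.9, -244.5, 337.7]
tcp_rot: [3.141, -0.0, 1.286]
ft_force: [-0.3, 0.5, -0.2]
opening: 0.995
grip_force: 0.0
```

```bash
python3 - <<'E'
from h import *
import pickle
i=camera_info('wrist');im=read_camera('wrist');pickle.dump(i,open('w1.pkl','wb'));cv2.imwrite('pics/w1.png',im)
cv2.imwrite('pics/w1c.png',cv2.resize(im[60:360,100:500],None,fx=2,fy=2,interpolation=cv2.INTER_CUBIC))
E
```

```text
(no output)
```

View pics/w1c.png

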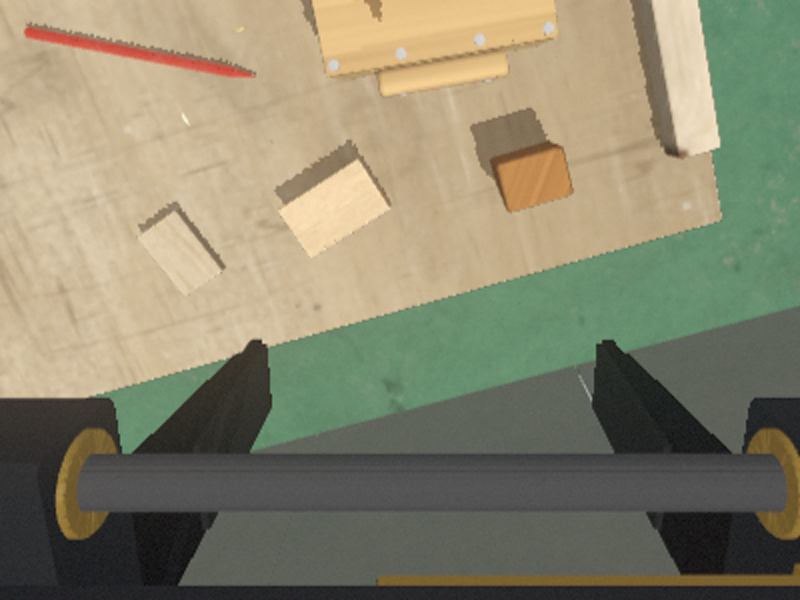

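```bash
python3 - <<'E'
from h import *
import pickle
i=pickle.load(open('w1.pkl','rb'))
f=lambda p,z:ray('w',np.array(p)/2+[100,60],z,i)
W=np.array([f(p,50) for p in[(492,158),(560,143),(573,190),(510,212)]]);print(W.round(1),W.mean(0).round(1))
for a,b in((0,1),(3,2),(1,2),(0,3)): d=W[b]-W[a];print(np.linalg.norm(d).round(1),np.arctan2(d[1],d[0]).round(3))
B=np.array([f(p,84) for p in[(326,76),(555,40)]]);print(B);d=B[1]-B[0];print(np.linalg.norm(d),np.arctan2(d[1],d[0]))
th=1.452;c,s=np.cos(th),np.sin(th)
print([ (495+c*x-s*y,-17.9+s*x+c*y) for x,y in((-133,74.5),(-133,-74.5))])
E
```

```text
[[ 499.4 -222.8   50. ]
 [ 548.2 -226.2   50. ]
 [ 549.7 -261.3   50. ]
 [ 502.  -264.1   50. ]] [ 524.8 -243.6   50. ]
49.0 -0.07
47.7 0.058
35.2 -1.529
41.4 -1.507
[[ 408.97571849 -139.18264713   84.        ]
 [ 553.77539964 -159.26261218   84.        ]]
146.18533666371292 -0.1377952906508085
[(np.float64(405.2623003886614), np.float64(-141.13309323580722)), (np.float64(553.2121500262209), np.float64(-158.79214168762127))]
```

Call:
move_arm([
  [[0.4, 5, 2], [0, 0, 0], 1],
  [[0.4, 5, 2], [0, 0, 0], 1],
  [[0.4, 5, 0], [0, 0, 0], 1],
  [[0.4, 5, 0], [0, 0, 0], 1],
  [[0.4, 5, 0], [0, 0, 0], 1],
  [[0.4, 2, 0], [0, 0, 0], 1],
  [[0, 0, 0], [0, 0, 0], 1],
  [[0, 0, 0], [0, 0, 0], 1],
])

```text
t: 1.95
eef_pos: [469.6, 15.8, 374.8]
tcp_rot: [-3.141, 0.0, 1.282]
ft_force: [-0.1, -0.8, 0.2]
opening: 0.999
grip_force: 0.0
```

```bash
python3 - <<'E'
from h import *
import pickle
i=camera_info('wrist');im=read_camera('wrist');pickle.dump(i,open('w2.pkl','wb'));cv2.imwrite('pics/w2.png',im)
cv2.imwrite('pics/w2c.png',cv2.resize(im[0:300,120:520],None,fx=2,fy=2,interpolation=cv2.INTER_CUBIC))
E
```

```text
(no output)
```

View pics/w2c.png

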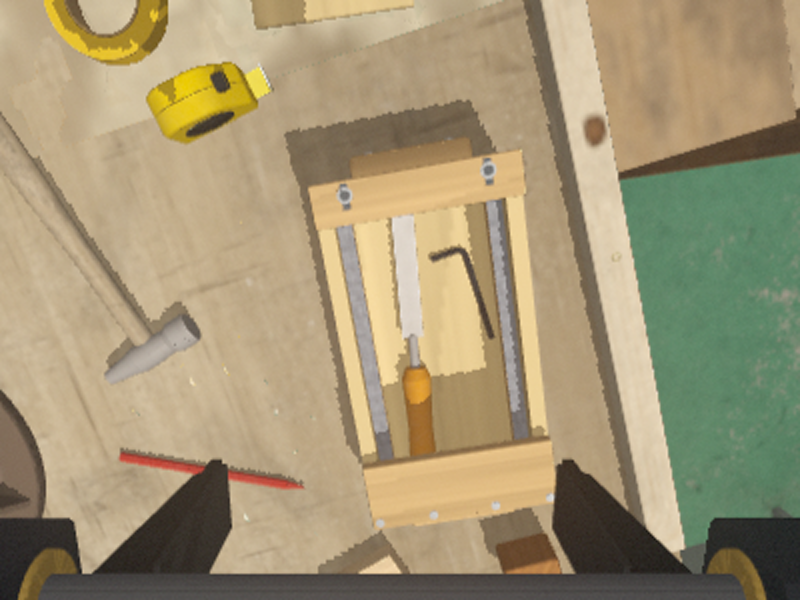

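Call:
move_arm([
  [[0.5, 4, 0], [0, 0, 1], 1],
  [[0.5, 5, 0], [0, 0, 1], 1],
  [[0.5, 5, 0], [0, 0, 1], 1],
  [[0.5, 5, 0], [0, 0, 1], 1],
  [[0.5, 5, -2], [0, 0, 1], 1],
  [[0.5, 5, -3], [0, 0, 1], 1],
  [[0, 3, -3], [0, 0, 1], 1],
  [[0, 0, -2], [0, 0, 0], 1],
  [[0, 0, 0], [0, 0, 0], 1],
])

```text
t: 2.9
eef_pos: [498.3, 323.0, 277.8]
tcp_rot: [-3.137, 0.003, 1.403]
ft_force: [-0.4, -0.0, -0.5]
opening: 0.997
grip_force: 0.0
```

```bash
python3 - <<'E'
from h import *
import pickle
i=pickle.load(open('w2.pkl','rb'))
from scipy.optimize import least_squares
M=np.array([(133,74.5,84),(133,-74.5,84),(-79,74.5,84),(-79,-74.5,84),(-133,74.5,84)],float)
I=np.array([(308,187),(522,150),(362,466),(550,438),(375,526)])/2+[120,0]
def r(p):
    c,s=np.cos(p[2]),np.sin(p[2]);P=np.c_[p[0]*100+c*M[:,0]-s*M[:,1],p[1]*100+s*M[:,0]+c*M[:,1],M[:,2]]
    return (proj('w',P,i)-I).ravel()
o=least_squares(r,[5,0,1.45]);print(o.x*[100,100,1],r(o.x).round(1))
i=camera_info('wrist');im=read_camera('wrist');pickle.dump(i,open('w3.pkl','wb'));cv2.imwrite('pics/w3.png',im)
cv2.imwrite('pics/w3c.png',cv2.resize(im[0:300,120:520],None,fx=2,fy=2,interpolation=cv2.INTER_CUBIC))
E
```

```text
[499.35033359 -15.27437999   1.44563603] [-0.3 -0.7  0.4 -1.1 -0.2  0.8  0.9  0.2 -0.8  1.5]
```

View pics/w3c.png

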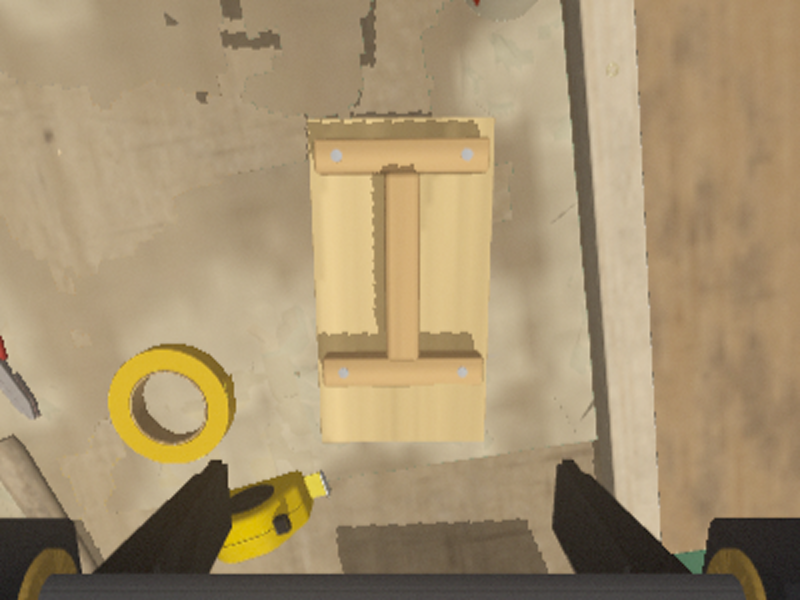

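```bash
python3 - <<'E'
from h import *
import pickle
i=pickle.load(open('w3.pkl','rb'))
from scipy.optimize import least_squares
M=np.array([(110,60,9),(110,-60,9),(-110,60,9),(-110,-60,9),(76,54,33),(76,-54,33),(-61,54,33),(-61,-54,33),(-41,11,45),(-41,-11,45),(76,11,45),(76,-11,45)],float)
I=np.array([(306,118),(494,117),(322,441),(485,442),(316,173),(488,173),(325,385),(482,384),(387,359),(419,359),(386,172),(420,172)])/2+[120,0]
def r(p):
    c,s=np.cos(p[2]),np.sin(p[2]);P=np.c_[p[0]*100+c*M[:,0]-s*M[:,1],p[1]*100+s*M[:,0]+c*M[:,1],M[:,2]]
    return (proj('w',P,i)-I).ravel()
o=least_squares(r,[5,3,1.45]);x=o.x*[100,100,1];print(x,r(o.x).round(1))
c,s=np.cos(x[2]),np.sin(x[2]);print('grip',x[0]+10*c,x[1]+10*s,state()['eef_pos'],state()['tcp_rot'])
E
```

```text
[509.14209989 348.85370402   1.41237252] [ 0.6  0.2  0.8 -0.4 -0.3  0.6 -0.2 -0.5 -0.8 -0.2  0.9 -1.2 -0.8  0.9
  0.4  0.7 -0.4  1.2  0.5  1.1 -1.1 -0.7  0.3 -0.9]
grip 510.7197194090716 358.72847575073047 [498.94226438 322.90716443 279.98697009] [-3.13973130e+00  1.67190284e-03  1.40187343e+00]
```

Call:
move_arm([
  [[0.6, 1.8, -4], [0, 0, 0.6], 0.6],
  [[0.6, 1.8, -4.5], [0, 0, 0], 0.6],
  [[0, 0, -4.5], [0, 0, 0], 0.6],
  [[0, 0, -4.5], [0, 0, 0], 0.6],
  [[0, 0, -4], [0, 0, 0], 0.6],
  [[0, 0, -3], [0, 0, 0], 0.6],
  [[0, 0, -1], [0, 0, 0], 0.6],
  [[0, 0, -0.5], [0, 0, 0], 0.6],
  [[0, 0, 0], [0, 0, 0], 0.6],
  [[0, 0, 0], [0, 0, 0], 0.6],
])

```text
t: 3.95
eef_pos: [511.5, 360.3, 22.7]
tcp_rot: [3.139, -0.002, 1.413]
ft_force: [-1.1, -0.7, -0.3]
opening: 0.601
grip_force: 0.0
```

Call:
move_arm([
  [[0, -0.1, -0.5], [0, 0, 0], 0.4],
  [[0, 0, -0.3], [0, 0, 0], 0.1],
  [[0, 0, 0], [0, 0, 0], 0.1],
  [[0, 0, 0], [0, 0, 0], 0.1],
  [[0, 0, 0], [0, 0, 0], 0.1],
  [[0, 0, 0], [0, 0, 0], 0.1],
  [[0, 0, 0], [0, 0, 0], 0.1],
])

```text
t: 4.65
eef_pos: [510.6, 359.1, 12.9]
tcp_rot: [3.141, -0.0, 1.414]
ft_force: [-0.1, -0.2, 1.1]
opening: 0.228
grip_force: 30.0
```

```bash
cat >> h.py <<'E'
def box2w(P,x=499.35,y=-15.3,th=1.4456):
    P=np.atleast_2d(P).astype(float);c,s=np.cos(th),np.sin(th);return np.c_[x+c*P[:,0]-s*P[:,1],y+s*P[:,0]+c*P[:,1],P[:,2]]
E
python3 - <<'E'
from h import *
import pickle
i=pickle.load(open('w2.pkl','rb'));im=cv2.imread('pics/w2.png')
f=4;o=np.array([262,66]);c=cv2.resize(im[66:216,262:410],None,fx=f,fy=f,interpolation=cv2.INTER_CUBIC)
for a,b in [((-133,74.5,84),(133,74.5,84)),((-133,-74.5,84),(133,-74.5,84)),((133,-74.5,84),(133,74.5,84)),((-79,62.5,70),(103,62.5,70)),((-79,-62.5,70),(103,-62.5,70)),((-79,-50.5,52),(103,-50.5,52)),((-79,50.5,52),(103,50.5,52)),((-79,-74.5,84),(-79,74.5,84)),((103,-74.5,84),(103,74.5,84))]:
    p=((proj('w',box2w([a,b]),i)-o+.5)*f).round().astype(int);cv2.line(c,p[0].tolist(),p[1].tolist(),(0,0,255),1)
cv2.imwrite('pics/w2d.png',c)
E
```

```text
(no output)
```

View pics/w2d.png

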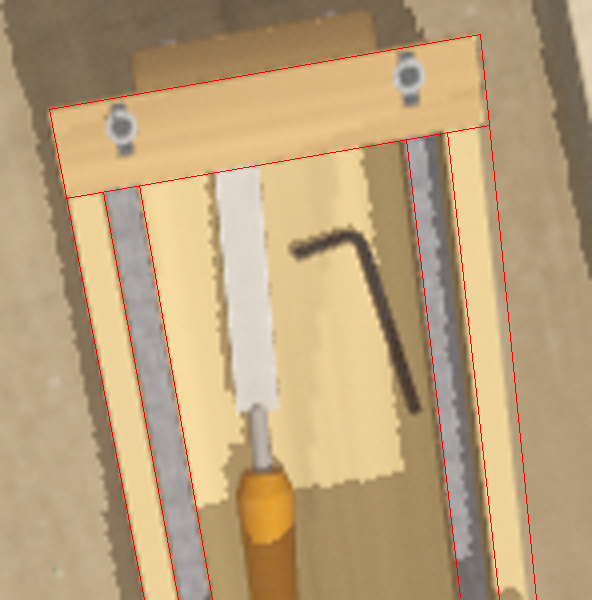

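Call:
move_arm([
  [[0, 0, 1], [0, 0, 0], 0.1],
  [[0, 0, 2], [0, 0, 0], 0.1],
  [[0, 0, 3], [0, 0, 0], 0.1],
  [[0, 0, 4], [0, 0, 0], 0.1],
  [[0, 0, 4], [0, 0, 0], 0.1],
  [[0, 0, 4], [0, 0, 0], 0.1],
  [[0, 0, 2], [0, 0, 0], 0.1],
  [[0, 0, 0], [0, 0, 0], 0.1],
])

```text
t: 5.45
eef_pos: [511.3, 359.5, 216.4]
tcp_rot: [3.137, -0.003, 1.414]
ft_force: [0.3, 0.2, -3.8]
opening: 0.231
grip_force: 30.0
```

```bash
cat >> h.py <<'E'
def tcp(xt,zt,phi,y=0):
    a=np.radians(phi);c,s=np.cos(a),np.sin(a);return box2w([xt+120.35*c-12.9*s,y,zt+120.35*s+12.9*c])[0]
def inbox(p,phi):
    # TCP world -> T in box
    q=np.array(p)-[499.35,-15.3,0];c,s=np.cos(1.4456),np.sin(1.4456);x=c*q[0]+s*q[1];y=-s*q[0]+c*q[1]
    a=np.radians(phi);return x-120.35*np.cos(a)+12.9*np.sin(a),y,q[2]-120.35*np.sin(a)-12.9*np.cos(a)
E
python3 - <<'E'
from h import *
p=state()['eef_pos']
for w in [(-62,115,12),(-70,62,12),(-75,57,12),(-105,54.5,12),(-105,54.5,9),(-117,54,9),(-121,53,9),(-121,52,0)]:
    q=tcp(*w);print(w,q.round(1),(q-p).round(1));p=q
E
```

```text
(-62, 115, 12) [506.   37.3 152.6] [  -5.3 -322.2  -63.7]
(-70, 62, 12) [505.   29.4  99.6] [ -1.   -7.9 -53. ]
(-75, 57, 12) [504.3  24.4  94.6] [-0.6 -5.  -5. ]
(-105, 54.5, 12) [500.6  -5.3  92.1] [ -3.7 -29.8  -2.5]
(-105, 54.5, 9) [500.8  -3.5  86.1] [ 0.2  1.8 -6.1]
(-117, 54, 9) [499.3 -15.4  85.6] [ -1.5 -11.9  -0.5]
(-121, 53, 9) [498.8 -19.4  84.6] [-0.5 -4.  -1. ]
(-121, 52, 0) [499.3 -15.9  64.9] [  0.4   3.5 -19.7]
```

Call:
move_arm([
  [[-0.05, -3, 0], [0, 0, 0.9], 0.1],
  [[-0.05, -4, 0], [0, 0, 0.9], 0.1],
  [[-0.05, -4, 0], [0, 0, 0], 0.1],
  [[-0.05, -4, 0], [2.98, -0.37, 0], 0.1],
  [[-0.05, -4, 0], [2.98, -0.37, 0], 0.1],
  [[-0.05, -4, 0], [2.98, -0.37, 0], 0.1],
  [[-0.05, -4, 0], [2.98, -0.37, 0], 0.1],
  [[-0.08, -3.5, -2], [0, 0, 0], 0.1],
  [[-0.1, -1.7, -2], [0, 0, 0], 0.1],
  [[0, 0, -2.3], [0, 0, 0], 0.1],
])

```text
t: 6.45
eef_pos: [504.7, 34.8, 148.3]
tcp_rot: [-3.14, -0.209, 1.442]
ft_force: [0.3, -0.1, -2.4]
opening: 0.227
grip_force: 30.0
```

Call:
move_arm([
  [[0, 0, 0], [0, 0, 0], 0.1],
  [[0, 0, 0], [0, 0, 0], 0.1],
])

```text
t: 6.65
eef_pos: [504.9, 37.3, 149.4]
tcp_rot: [-3.139, -0.21, 1.445]
ft_force: [0.3, 0.7, -2.2]
opening: 0.23
grip_force: 30.0
```

```bash
cat > st.py <<'E'
from h import *
from scipy.spatial.transform import Rotation as R
import sys
s=state();Rt=R.from_euler('xyz',s['tcp_rot']).as_matrix()
x=Rt[:,0];phi=np.degrees(np.arcsin(x[2]));yaw=np.arctan2(x[1],x[0])
print('phi',phi.round(2),'yaw',yaw.round(4),'roll',np.degrees(np.arcsin(Rt[2,1])).round(2),'T',np.round(inbox(s['eef_pos'],phi),1),'F',s['ft_force'].round(1),'M',s['moment'].round(2),s['t'],s['eef_pos'].round(1))
E
python3 st.py
```

```text
phi 12.01 yaw 1.4446 roll -0.14 T [-62.2   1.1 111.8] F [ 0.3  0.7 -2.2] M [-0.23 -0.13  0.02] 6.65 [504.9  37.3 149.4]
```

Call:
move_arm([
  [[0.1, -0.3, -1], [0, 0, 0], 0.1],
  [[-0.05, -0.5, -1], [0, 0, 0], 0.1],
  [[0, 0, -1], [0, 0, 0], 0.1],
  [[0, 0, -0.8], [0, 0, 0], 0.1],
  [[0, 0, -0.5], [0, 0, 0], 0.1],
  [[0, 0, -0.3], [0, 0, 0], 0.1],
  [[0, 0, 0], [0, 0, 0], 0.1],
])

```text
t: 7.35
eef_pos: [505.7, 29.2, 103.5]
tcp_rot: [-3.141, -0.21, 1.445]
ft_force: [-0.4, -0.4, -2.7]
opening: 0.231
grip_force: 30.0
```

```bash
python3 st.py; python3 - <<'E'
from h import *
im=read_camera('side')
cv2.imwrite('pics/s2.png',cv2.resize(im[100:250,230:400],None,fx=4,fy=4,interpolation=cv2.INTER_CUBIC))
E
```

```text
phi 12.01 yaw 1.445 roll -0.05 T [-70.1  -0.7  65.8] F [-0.4 -0.4 -2.7] M [-0.25 -0.02  0.01] 7.35 [505.7  29.2 103.5]
```

View pics/s2.png

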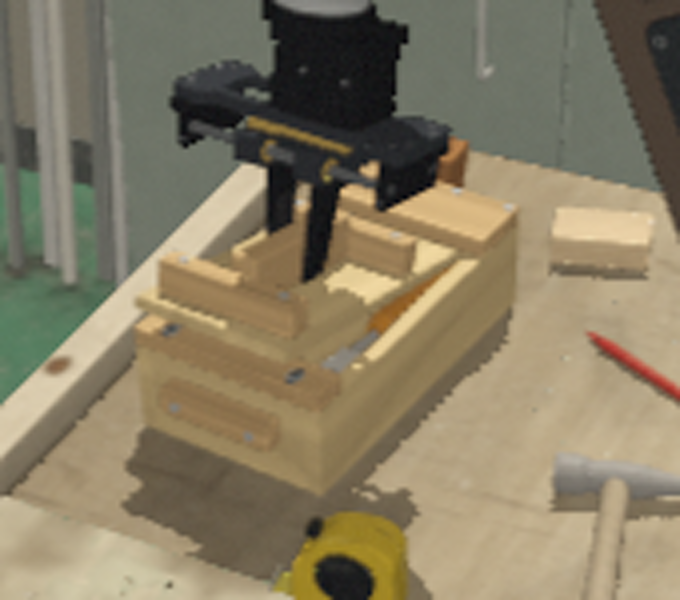

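Call:
move_arm([
  [[0, -0.2, -0.5], [0, 0, 0], 0.1],
  [[-0.05, -0.3, -0.4], [0, 0, 0], 0.1],
  [[0, 0, 0], [0, 0, 0], 0.1],
  [[0, 0, 0], [0, 0, 0], 0.1],
])

```text
t: 7.8
eef_pos: [505.2, 23.9, 94.8]
tcp_rot: [-3.141, -0.21, 1.445]
ft_force: [0.3, 1.0, -2.0]
opening: 0.227
grip_force: 30.0
```

```bash
python3 st.py
```

```text
phi 12.01 yaw 1.4446 roll -0.03 T [-75.4  -1.   57.1] F [ 0.3  1.  -2. ] M [-0.26 -0.06 -0.02] 7.8 [505.2  23.9  94.8]
```

Call:
move_arm([
  [[-0.15, -0.75, -0.1], [0, 0, 0], 0.1],
  [[-0.12, -0.75, -0.1], [0, 0, 0], 0.1],
  [[-0.1, -0.75, 0], [0, 0, 0], 0.1],
  [[-0.1, -0.75, 0], [0, 0, 0], 0.1],
  [[0, 0, 0], [0, 0, 0], 0.1],
  [[0, 0, 0], [0, 0, 0], 0.1],
])

```text
t: 8.4
eef_pos: [500.6, -6.2, 92.9]
tcp_rot: [-3.141, -0.21, 1.444]
ft_force: [0.6, 0.2, -2.3]
opening: 0.23
grip_force: 30.0
```

```bash
python3 st.py
```

```text
phi 12.01 yaw 1.4443 roll -0.02 T [-1.059e+02 -1.000e-01  5.520e+01] F [ 0.6  0.2 -2.3] M [-0.21 -0.1  -0.02] 8.4 [500.6  -6.2  92.9]
```

Call:
move_arm([
  [[0, 0.1, -0.3], [-1.49, 0.19, 0], 0.1],
  [[0, 0.1, -0.35], [-1.49, 0.19, 0], 0.1],
  [[-0.05, -0.4, -0.05], [0, 0, 0], 0.1],
  [[-0.05, -0.4, -0.05], [0, 0, 0], 0.1],
  [[-0.03, -0.25, 0], [0, 0, 0], 0.1],
  [[0, 0, 0], [0, 0, 0], 0.1],
  [[0, 0, 0], [0, 0, 0], 0.1],
])

```text
t: 9.1
eef_pos: [499.3, -14.7, 85.4]
tcp_rot: [-3.141, -0.157, 1.444]
ft_force: [-0.6, -0.2, -1.8]
opening: 0.229
grip_force: 30.0
```

```bash
python3 st.py
```

```text
phi 9.02 yaw 1.4444 roll -0.02 T [-1.162e+02  1.000e-01  5.380e+01] F [-0.6 -0.2 -1.8] M [-0.21 -0.07 -0.05] 9.1 [499.3 -14.7  85.4]
```

Free so far. Creep on to the stop.

Call:
move_arm([
  [[-0.02, -0.15, 0], [0, 0, 0], 0.1],
  [[-0.02, -0.15, -0.05], [0, 0, 0], 0.1],
  [[0, 0, 0], [0, 0, 0], 0.1],
  [[0, 0, 0], [0, 0, 0], 0.1],
])

```text
t: 9.5
eef_pos: [498.9, -17.4, 84.8]
tcp_rot: [-3.141, -0.157, 1.445]
ft_force: [-0.2, 0.1, -3.0]
opening: 0.231
grip_force: 30.0
```

```bash
python3 st.py
```

```text
phi 9.01 yaw 1.4449 roll -0.03 T [-119.     0.2   53.2] F [-0.2  0.1 -3. ] M [-0.23 -0.04  0.01] 9.5 [498.9 -17.4  84.8]
```

Call:
move_arm([
  [[-0.01, -0.1, 0], [0, 0, 0], 0.1],
  [[-0.01, -0.1, 0], [0, 0, 0], 0.1],
  [[0, 0, 0], [0, 0, 0], 0.1],
])

```text
t: 9.8
eef_pos: [498.6, -19.0, 85.0]
tcp_rot: [-3.141, -0.158, 1.445]
ft_force: [0.2, 4.1, -1.4]
opening: 0.227
grip_force: 30.0
```

```bash
python3 st.py
```

```text
phi 9.05 yaw 1.4451 roll -0.05 T [-120.6    0.3   53.3] F [ 0.2  4.1 -1.4] M [ 0.62 -0.14  0.14] 9.8 [498.6 -19.   85. ]
```

Call:
move_arm([
  [[0, 0.1, -0.32], [-1.49, 0.19, 0], 0.1],
  [[0.02, 0.08, -0.31], [-1.49, 0.19, 0], 0.1],
  [[0.01, 0.06, -0.31], [-1.49, 0.19, 0], 0.1],
  [[0.01, 0.06, -0.31], [-1.49, 0.19, 0], 0.1],
  [[0, 0, 0], [0, 0, 0], 0.1],
  [[0, 0, 0], [0, 0, 0], 0.1],
])

```text
t: 10.4
eef_pos: [499.1, -16.3, 72.4]
tcp_rot: [-3.141, -0.053, 1.445]
ft_force: [0.2, -0.1, -2.5]
opening: 0.23
grip_force: 30.0
```

```bash
python3 st.py
```

```text
phi 3.04 yaw 1.4453 roll -0.04 T [-120.5    0.2   53.1] F [ 0.2 -0.1 -2.5] M [-0.05 -0.07 -0.01] 10.4 [499.1 -16.3  72.4]
```

Call:
move_arm([
  [[0.01, 0.04, -0.31], [-1.49, 0.19, 0], 0.1],
  [[0, 0.04, -0.33], [-1.49, 0.19, 0], 0.1],
  [[0, 0, -0.05], [0, 0, 0], 0.1],
  [[0, 0, 0], [0, 0, 0], 0.1],
  [[0, 0, 0], [0, 0, 0], 0.1],
])

```text
t: 10.9
eef_pos: [499.2, -15.8, 65.6]
tcp_rot: [-3.141, -0.001, 1.445]
ft_force: [-0.5, -0.4, -2.5]
opening: 0.232
grip_force: 30.0
```

```bash
python3 st.py
```

```text
phi 0.04 yaw 1.4447 roll -0.03 T [-120.9    0.    52.6] F [-0.5 -0.4 -2.5] M [ 0.01 -0.08  0.01] 10.9 [499.2 -15.8  65.6]
```

Call:
move_arm([
  [[0, 0, -0.05], [0, 0, 0], 0.1],
  [[0, 0, -0.05], [0, 0, 0], 0.1],
  [[0, 0, 0], [0, 0, 0], 0.1],
])

```text
t: 11.2
eef_pos: [499.3, -15.8, 64.8]
tcp_rot: [-3.141, 0.0, 1.445]
ft_force: [-2.3, -0.8, 3.7]
opening: 0.229
grip_force: 30.0
```

```bash
python3 st.py
```

```text
phi -0.0 yaw 1.4449 roll -0.01 T [-120.9    0.    51.9] F [-2.3 -0.8  3.7] M [-0.27  0.17  0.04] 11.2 [499.3 -15.8  64.8]
```

Call:
move_arm([
  [[0.02, 0.3, 0.03], [0, 0, 0], 0.1],
  [[0.05, 0.4, 0], [0, 0, 0], 0.1],
  [[0.05, 0.4, 0], [0, 0, 0], 0.1],
  [[0.03, 0.3, 0], [0, 0, 0], 0.1],
  [[0, 0, 0], [0, 0, 0], 0.1],
  [[0, 0, 0], [0, 0, 0], 0.1],
])

```text
t: 11.8
eef_pos: [500.8, -1.2, 64.9]
tcp_rot: [-3.141, -0.0, 1.445]
ft_force: [0.7, 2.5, 2.6]
opening: 0.229
grip_force: 30.0
```

```bash
python3 st.py
```

```text
phi 0.01 yaw 1.4452 roll -0.01 T [-106.2    0.3   51.9] F [0.7 2.5 2.6] M [ 0.37 -0.21 -0.02] 11.8 [500.8  -1.2  64.9]
```

Call:
move_arm([
  [[0.01, 0.1, 0], [0, 0, 0], 0.1],
  [[0.01, 0.1, 0], [0, 0, 0], 0.1],
  [[0, 0, 0], [0, 0, 0], 0.1],
])

```text
t: 12.1
eef_pos: [501.0, 0.3, 64.8]
tcp_rot: [-3.141, 0.0, 1.445]
ft_force: [0.3, -2.3, 3.9]
opening: 0.228
grip_force: 30.0
```

```bash
python3 st.py
```

```text
phi -0.01 yaw 1.4449 roll -0.02 T [-104.7    0.4   52. ] F [ 0.3 -2.3  3.9] M [-0.32 -0.2  -0.  ] 12.1 [5.01e+02 3.00e-01 6.48e+01]
```

Call:
move_arm([
  [[0.01, 0.07, 0.01], [0, 0, 0], 0.1],
  [[0.01, 0.07, 0], [0, 0, 0], 0.1],
  [[0, 0, 0], [0, 0, 0], 0.1],
])

```text
t: 12.4
eef_pos: [501.1, 1.8, 64.8]
tcp_rot: [-3.141, 0.0, 1.445]
ft_force: [-0.5, -1.3, 1.8]
opening: 0.231
grip_force: 30.0
```

```bash
python3 st.py
```

```text
phi -0.0 yaw 1.4449 roll -0.03 T [-103.1    0.4   51.9] F [-0.5 -1.3  1.8] M [-0.33 -0.25 -0.01] 12.4 [501.1   1.8  64.8]
```

Call:
move_arm([
  [[0.01, 0.07, 0], [0, 0, 0], 0.1],
  [[0, 0, 0], [0, 0, 0], 0.1],
  [[0, 0, 0], [0, 0, 0], 0.1],
])

```text
t: 12.7
eef_pos: [501.3, 2.2, 64.8]
tcp_rot: [-3.141, 0.0, 1.445]
ft_force: [0.3, -5.2, 1.4]
opening: 0.231
grip_force: 30.0
```

```bash
python3 st.py
```

```text
phi -0.03 yaw 1.4454 roll -0.02 T [-102.7    0.2   52. ] F [ 0.3 -5.2  1.4] M [-0.84 -0.34  0.16] 12.7 [501.3   2.2  64.8]
```

Call:
move_arm([
  [[0, 0.05, 0], [0, 0, 0], 0.1],
  [[0, 0, 0], [0, 0, 0], 0.1],
])

```text
t: 12.9
eef_pos: [501.4, 2.3, 64.8]
tcp_rot: [-3.142, 0.001, 1.446]
ft_force: [0.3, -10.1, 1.8]
opening: 0.23
grip_force: 30.0
```

```bash
python3 st.py
```

```text
phi -0.06 yaw 1.4458 roll -0.0 T [-1.027e+02  1.000e-01  5.210e+01] F [  0.3 -10.1   1.8] M [-1.6  -0.23  0.26] 12.9 [501.4   2.3  64.8]
```

Call:
move_arm([
  [[0, -0.05, 0], [0, 0, 0], 0.1],
  [[0, 0, 0], [0, 0, 0], 0.3],
  [[0, 0, 0], [0, 0, 0], 0.6],
  [[0, 0, 0], [0, 0, 0], 0.6],
  [[0, 0, 0], [0, 0, 0], 0.6],
  [[0, 0, 0.5], [0, 0, 0], 0.6],
  [[0, 0, 1.5], [0, 0, 0], 0.6],
  [[0, 0, 3], [0, 0, 0], 0.8],
  [[0, -1, 4], [0, 0, 0], 0.8],
  [[0, -3, 4], [0, 0, 1], 0.8],
])

```text
t: 13.9
eef_pos: [500.7, -36.5, 196.5]
tcp_rot: [-3.14, -0.0, 1.465]
ft_force: [0.7, -0.0, 0.5]
opening: 0.776
grip_force: 0.0
```

Call:
move_arm([
  [[0.2, -4, 2], [0, 0, 1], 0.8],
  [[0.2, -4, 0], [0, 0, 1], 0.8],
  [[0.2, -4, 0], [0, 0, 1], 0.8],
  [[0.2, -4, 0], [0, 0, 1], 0.8],
  [[0.2, -4, 0], [0, 0, 1], 0.8],
  [[0, -2, 0], [0, 0, 1], 0.8],
  [[0, 0, 0], [0, 0, 0], 0.8],
  [[0, 0, 0], [0, 0, 0], 0.8],
])

```text
t: 14.7
eef_pos: [510.8, -257.2, 214.9]
tcp_rot: [-3.141, -0.0, 1.566]
ft_force: [-0.5, 0.5, 0.2]
opening: 0.799
grip_force: 0.0
```

```bash
python3 st.py; python3 - <<'E'
from h import *
import pickle
i=camera_info('wrist');im=read_camera('wrist');pickle.dump(i,open('w4.pkl','wb'));cv2.imwrite('pics/w4.png',im)
print(proj('w',[[525,-244,50]],i))
cv2.imwrite('pics/w4c.png',cv2.resize(im[40:300,170:470],None,fx=2.3,fy=2.3,interpolation=cv2.INTER_CUBIC))
E
```

```text
phi 0.02 yaw 1.566 roll -0.06 T [-358.9  -41.6  201.9] F [-0.5  0.5  0.2] M [-0.02 -0.09  0.  ] 14.7 [ 510.8 -257.2  214.9]
[[328.83903172 171.08767566]]
```

View pics/w4c.png

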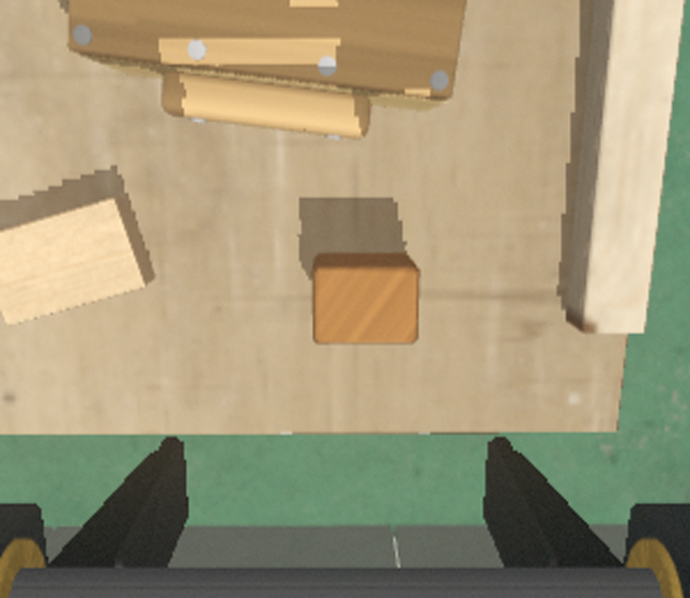

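```bash
python3 - <<'E'
from h import *
import pickle
i=pickle.load(open('w4.pkl','rb'))
W=np.array([ray('w',np.array(p)/2.3+[170,40],50,i) for p in[(315,267),(418,267),(418,343),(315,343)]]);print(W.round(1),W.mean(0).round(1))
# wedge in gap: upright face at box x=-53.7, top centre at -53.7-18.85
print(box2w([[-53.7-18.85,0,0],[-53.7-19.4,0,0]]))
E
```

```text
[[ 501.8 -227.8   50. ]
 [ 549.1 -228.    50. ]
 [ 550.1 -264.1   50. ]
 [ 501.3 -263.8   50. ]] [ 525.6 -245.9   50. ]
[[490.29071589 -87.28216356   0.        ]
 [490.22203765 -87.82785881   0.        ]]
```

Call:
move_arm([
  [[0.8, 0.6, -4], [0, 0, 0], 0.8],
  [[0.7, 0.5, -4], [0, 0, 0], 0.8],
  [[0, 0, -4], [0, 0, 0], 0.8],
  [[0, 0, -3], [0, 0, 0], 0.8],
  [[0, 0, -2.5], [0, 0, 0], 0.8],
  [[0, 0, -1.4], [0, 0, 0], 0.7],
  [[0, 0, 0], [0, 0, 0], 0.4],
  [[0, 0, 0], [0, 0, 0], 0.4],
  [[0, 0, 0], [0, 0, 0], 0.4],
  [[0, 0, 0], [0, 0, 0], 0.4],
])

```text
t: 15.75
eef_pos: [526.8, -246.7, 27.2]
tcp_rot: [3.14, 0.001, 1.567]
ft_force: [0.2, 0.7, 4.4]
opening: 0.522
grip_force: 30.0
```

Call:
move_arm([
  [[0, 0, 1], [0, 0, 0], 0.4],
  [[0, 0, 3], [0, 0, 0], 0.4],
  [[0, 0, 4], [0, 0, 0], 0.4],
  [[-0.7, 2, 3], [0, 0, -1.4], 0.4],
  [[-0.8, 3, 0], [0, 0, -1.4], 0.4],
  [[-0.8, 4, 0], [0, 0, -1.4], 0.4],
  [[-0.7, 4, 0], [0, 0, -1.4], 0.4],
  [[-0.7, 2.7, 0], [0, 0, -1.4], 0.4],
  [[0, 0, 0], [0, 0, 0], 0.4],
  [[0, 0, 0], [0, 0, 0], 0.4],
])

```text
t: 16.75
eef_pos: [489.5, -89.4, 136.8]
tcp_rot: [3.141, 0.001, 1.447]
ft_force: [0.4, 0.2, -0.3]
opening: 0.526
grip_force: 30.0
```

```bash
cat > st2.py <<'E'
from h import *
s=state();q=s['eef_pos']-[499.35,-15.3,0];c,n=np.cos(1.4456),np.sin(1.4456)
print('box',(c*q[0]+n*q[1]).round(2),(-n*q[0]+c*q[1]).round(2),'z',q[2].round(2),'yaw',s['tcp_rot'].round(3),'F',s['ft_force'].round(1),s['moment'].round(2),s['t'],s['opening'])
E
python3 st2.py;  python3 - <<'E'
from h import *
cv2.imwrite('pics/s3.png',cv2.resize(read_camera('side')[100:250,240:390],None,fx=4,fy=4,interpolation=cv2.INTER_CUBIC))
E
```

```text
box -74.79 0.5 z 136.77 yaw [3.141e+00 1.000e-03 1.447e+00] F [ 0.4  0.2 -0.3] [-0.09 -0.09 -0.02] 16.75 0.5257983937251939
```

Call:
move_arm([
  [[0, 0, -1.2], [0, 0, 0], 0.4],
  [[0, 0, -1], [0, 0, 0], 0.4],
  [[0, 0, -0.3], [0, 0, 0], 0.4],
  [[0, 0, -0.3], [0, 0, 0], 0.4],
  [[0, 0, 0], [0, 0, 0], 0.4],
])

```text
t: 17.3
eef_pos: [489.1, -89.8, 107.6]
tcp_rot: [-3.14, -0.0, 1.445]
ft_force: [0.3, -0.2, -0.5]
opening: 0.526
grip_force: 30.0
```

```bash
python3 st2.py
```

```text
box -75.15 0.84 z 107.58 yaw [-3.14  -0.     1.445] F [ 0.3 -0.2 -0.5] [-0.07 -0.06 -0.07] 17.3 0.5262746732637833
```

Call:
move_arm([
  [[0, 0, -0.2], [0, 0, 0], 0.4],
  [[0, 0, -0.2], [0, 0, 0], 0.4],
  [[0, 0, 0], [0, 0, 0], 0.4],
])

```text
t: 17.6
eef_pos: [489.1, -89.5, 103.8]
tcp_rot: [-3.141, 0.0, 1.445]
ft_force: [0.2, -0.6, -0.2]
opening: 0.525
grip_force: 30.0
```

```bash
python3 st2.py
```

```text
box -74.86 0.9 z 103.75 yaw [-3.141  0.     1.445] F [ 0.2 -0.6 -0.2] [-0.03 -0.1  -0.02] 17.6 0.525419974909776
```

Call:
move_arm([
  [[0, 0, -0.1], [0, 0, 0], 0.4],
  [[0, 0, -0.1], [0, 0, 0], 0.4],
  [[0, 0, 0], [0, 0, 0], 0.4],
])

```text
t: 17.9
eef_pos: [489.2, -89.5, 101.8]
tcp_rot: [-3.141, 0.0, 1.445]
ft_force: [0.4, 0.5, -0.8]
opening: 0.525
grip_force: 30.0
```

```bash
python3 st2.py
```

```text
box -74.86 0.85 z 101.77 yaw [-3.141  0.     1.445] F [ 0.4  0.5 -0.8] [ 0.01 -0.06 -0.02] 17.9 0.5248184792870548
```

Call:
move_arm([
  [[0, 0, -0.1], [0, 0, 0], 0.4],
  [[0, 0, 0], [0, 0, 0], 0.4],
])

```text
t: 18.1
eef_pos: [489.3, -89.4, 100.9]
tcp_rot: [-3.141, -0.0, 1.445]
ft_force: [0.5, 2.2, -0.1]
opening: 0.527
grip_force: 30.0
```

```bash
python3 st2.py
```

```text
box -74.74 0.76 z 100.88 yaw [-3.141 -0.     1.445] F [ 0.5  2.2 -0.1] [ 0.36 -0.22  0.03] 18.1 0.5270409695000097
```

Call:
move_arm([
  [[0.01, 0.06, 0], [0, 0, 0], 0.4],
  [[0, 0.02, -0.1], [0, 0, 0], 0.4],
  [[0, 0, 0], [0, 0, 0], 0.4],
])

```text
t: 18.4
eef_pos: [489.2, -88.7, 99.7]
tcp_rot: [-3.141, 0.0, 1.445]
ft_force: [-0.3, -0.7, -0.5]
opening: 0.524
grip_force: 30.0
```

```bash
python3 st2.py
```

```text
box -74.1 0.92 z 99.69 yaw [-3.141  0.     1.445] F [-0.3 -0.7 -0.5] [-0.01 -0.14 -0.02] 18.4 0.5235234642716433
```

Call:
move_arm([
  [[0, 0.03, -0.1], [0, 0, 0], 0.4],
  [[0, 0, 0], [0, 0, 0], 0.4],
])

```text
t: 18.6
eef_pos: [489.2, -88.4, 98.7]
tcp_rot: [-3.141, 0.0, 1.445]
ft_force: [-0.1, 0.3, 0.0]
opening: 0.528
grip_force: 30.0
```

```bash
python3 st2.py
```

```text
box -73.82 0.93 z 98.7 yaw [-3.141  0.     1.445] F [-0.1  0.3  0. ] [-0.02 -0.02 -0.03] 18.6 0.5276336410988696
```

Call:
move_arm([
  [[0, 0.03, -0.1], [0, 0, 0], 0.4],
  [[0, 0, -0.05], [0, 0, 0], 0.4],
  [[0, 0, 0], [0, 0, 0], 0.4],
])

```text
t: 18.9
eef_pos: [489.2, -88.0, 97.3]
tcp_rot: [-3.141, -0.0, 1.445]
ft_force: [-0.6, 1.1, -0.2]
opening: 0.527
grip_force: 30.0
```

```bash
python3 st2.py
```

```text
box -73.43 0.95 z 97.26 yaw [-3.141 -0.     1.445] F [-0.6  1.1 -0.2] [ 0.12 -0.16  0.03] 18.9 0.5272310967428256
```

Call:
move_arm([
  [[0, 0.03, -0.1], [0, 0, 0], 0.4],
  [[0, 0, 0], [0, 0, 0], 0.4],
])

```text
t: 19.1
eef_pos: [489.3, -87.7, 96.3]
tcp_rot: [-3.141, 0.0, 1.445]
ft_force: [0.3, 1.4, 0.7]
opening: 0.525
grip_force: 30.0
```

```bash
python3 st2.py
```

```text
box -73.13 0.93 z 96.3 yaw [-3.141  0.     1.445] F [0.3 1.4 0.7] [ 0.2  -0.14  0.01] 19.1 0.524790021389093
```

Call:
move_arm([
  [[0, 0.02, -0.1], [0, 0, 0], 0.4],
  [[0, 0, 0], [0, 0, 0], 0.4],
])

```text
t: 19.3
eef_pos: [489.3, -87.5, 95.3]
tcp_rot: [-3.141, 0.0, 1.445]
ft_force: [0.7, 2.0, 0.4]
opening: 0.521
grip_force: 30.0
```

```bash
python3 st2.py
```

```text
box -72.91 0.91 z 95.32 yaw [-3.141  0.     1.445] F [0.7 2.  0.4] [ 0.36 -0.26  0.06] 19.3 0.5205068815871426
```

Call:
move_arm([
  [[0, 0, 0], [0, 0, 0], 0.6],
  [[0, 0, 0], [0, 0, 0], 0.75],
  [[0, 0, 0], [0, 0, 0], 0.75],
  [[0, 0, 1], [0, 0, 0], 0.75],
  [[0, 0, 2], [0, 0, 0], 0.75],
  [[0, 0, 1.5], [0, 0, 0], 0.4],
  [[0.05, 0.1, 0], [0, 0, 0], 0],
  [[0, 0, 0], [0, 0, 0], 0],
  [[0, 0, 0], [0, 0, 0], 0],
  [[0, 0, 0], [0, 0, 0], 0],
])

```text
t: 20.3
eef_pos: [489.5, -86.5, 139.7]
tcp_rot: [-3.14, -0.0, 1.445]
ft_force: [-1.0, -0.1, -0.4]
opening: 0.384
grip_force: 0.0
```

Call:
move_arm([
  [[0, 0, 0], [0, 0, 0], 0],
  [[0, 0, -0.8], [0, 0, 0], 0],
  [[0, 0, -0.8], [0, 0, 0], 0],
  [[0, 0, -0.3], [0, 0, 0], 0],
  [[0, 0, 0], [0, 0, 0], 0],
])

```text
t: 20.8
eef_pos: [489.5, -86.5, 120.5]
tcp_rot: [-3.14, -0.0, 1.445]
ft_force: [0.9, -0.6, -0.1]
opening: 0.013
grip_force: 0.0
```

```bash
python3 st2.py
```

```text
box -71.91 0.9 z 120.54 yaw [-3.14  -0.     1.445] F [ 0.9 -0.6 -0.1] [ 0.02 -0.13  0.01] 20.8 0.012771474421210082
```

Call:
move_arm([
  [[0, 0, -0.15], [0, 0, 0], 0],
  [[0, 0, -0.1], [0, 0, 0], 0],
  [[0, 0, 0], [0, 0, 0], 0],
])

```text
t: 21.1
eef_pos: [489.8, -86.6, 118.8]
tcp_rot: [-3.141, 0.0, 1.445]
ft_force: [-1.2, -0.4, -0.4]
opening: 0.008
grip_force: 0.0
```

```bash
python3 st2.py
```

```text
box -71.96 0.58 z 118.85 yaw [-3.141  0.     1.445] F [-1.2 -0.4 -0.4] [-0.07 -0.18 -0.03] 21.1 0.007907371139513264
```

Call:
move_arm([
  [[0, 0, -0.06], [0, 0, 0], 0],
  [[0, 0, 0], [0, 0, 0], 0],
])

```text
t: 21.3
eef_pos: [489.8, -86.6, 118.4]
tcp_rot: [-3.141, 0.0, 1.445]
ft_force: [0.5, 0.7, 0.5]
opening: 0.004
grip_force: 0.3
```

```bash
python3 st2.py
```

```text
box -71.92 0.53 z 118.36 yaw [-3.141  0.     1.445] F [0.5 0.7 0.5] [ 0.04 -0.15 -0.02] 21.3 0.004275505229252494
```

Call:
move_arm([
  [[0, 0, -0.06], [0, 0, 0], 0],
  [[0, 0, 0], [0, 0, 0], 0],
])

```text
t: 21.5
eef_pos: [490.0, -86.6, 118.0]
tcp_rot: [3.142, 0.0, 1.445]
ft_force: [-1.0, 0.5, 4.1]
opening: 0.004
grip_force: 2.4
```

Call:
move_arm([
  [[0, 0, -0.06], [0, 0, 0], 0],
  [[0, 0, 0], [0, 0, 0], 0],
])

```text
t: 21.7
eef_pos: [490.1, -86.6, 117.7]
tcp_rot: [3.141, 0.0, 1.445]
ft_force: [-1.2, 1.2, 8.9]
opening: 0.006
grip_force: 4.6
```

Call:
move_arm([
  [[0, 0, -0.05], [0, 0, 0], 0],
  [[0, 0, 0], [0, 0, 0], 0],
])

```text
t: 21.9
eef_pos: [490.2, -86.6, 117.6]
tcp_rot: [3.14, 0.0, 1.445]
ft_force: [-2.3, 1.4, 13.4]
opening: 0.005
grip_force: 6.8
```

Call:
move_arm([
  [[0, 0, -0.02], [0, 0, 0], 0],
  [[0, 0, 0], [0, 0, 0], 0],
  [[0, 0, 0], [0, 0, 0], 0],
])

```text
t: 22.2
eef_pos: [490.2, -86.7, 117.5]
tcp_rot: [3.14, 0.0, 1.445]
ft_force: [-2.1, 2.1, 15.3]
opening: 0.006
grip_force: 7.8
```

```bash
python3 st2.py;  python3 - <<'E'
from h import *
cv2.imwrite('pics/s4.png',read_camera('side'))
E
```

```text
box -71.93 0.14 z 117.52 yaw [3.14  0.    1.445] F [-2.1  2.1 15.3] [ 0.26  0.44 -0.  ] 22.2 0.006302370387977872
```

Call:
move_arm([
  [[0, 0, 0.3], [0, 0, 0], 0],
  [[0, 0, 1], [0, 0, 0], 0],
  [[0, 0, 3], [0, 0, 0], 0],
  [[0, 0, 4], [0, 0, 0], 0],
  [[0, -4, 4], [0, 0, 0], 0],
  [[0, -4, 4], [0, 0, 0], 0],
  [[0, -4, 0], [0, 0, 0], 0],
  [[0, -4, 0], [0, 0, 0], 0],
  [[0, -1, 0], [0, 0, 0], 0],
  [[0, 0, 0], [0, 0, 0], 0],
])

```text
t: 23.25
eef_pos: [489.4, -248.3, 270.0]
tcp_rot: [-3.14, -0.0, 1.443]
ft_force: [0.5, 0.5, -1.0]
opening: 0.006
grip_force: 0.0
```

```bash
python3 - <<'E'
from h import *
a=cv2.resize(read_camera('side')[115:255,240:390],None,fx=3.9,fy=3.9,interpolation=cv2.INTER_CUBIC)
cv2.imwrite('pics/s5.png',a)
E
```

```text
(no output)
```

View pics/s5.png

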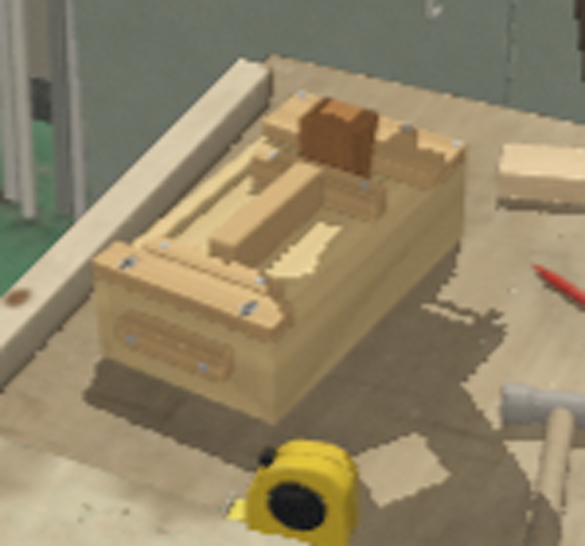

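The picture shows the lid level in the box with its crossbar against the narrow board at about (190,265). The wedge stands upright between the wide board and the other crossbar at (338,135), and the robot is clear of everything.

```bash
python3 -c "
from cell import env
print(env.job_done())"
```

```text
the job is handed in; nothing more can be done
None
```

The box is closed: both ends of the lid are under the boards, its crossbar is against the narrow board, the wedge was pushed tight with about 15 N and let go, and the job was handed in at about 23 s (no verdict was returned).

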